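# Right the fallen bottle and find the full media canister

### The job

The row of supplies by the aquarium sump has been knocked: first stand the fallen square bottle upright again in its gap in the row, over the spot where its foot lies, and let go of it. Then heft the three identical closed canisters to find the full one, the heaviest, leaving the other two standing where they were, and finish while still holding the heaviest one up, upright and still, a good 15 cm clear of the plate with nothing but the gripper carrying it. Do not knock over or shift the little jar in the row, and do not tip a canister over.

Things in the scene. Friction and masses are not known exactly. Their poses are not given: they have to be found in the camera images.
- plate: White plastic plate fixed on the table, 215 mm (x) by 520 mm (y), top face 6 mm above the table. Origin on the table below the middle of the row line; y runs along the row, x away from the robot. The things of the row have their five places along y at about 95 mm pitch in varying order. The plate reaches 150 mm in front of the line and 65 mm behind it, with a stop along its back edge 22 mm above the table
- canister1 (a point): One of three identical closed round grey canisters with black lid and pale label band, upright in the row: diameter 56 mm (lid, top 18 mm: 57 mm), height 100 mm, hard plastic. Point: its centre, 50 mm above its underside; z up its axis. One of the three, varying in place, weighs 0.49 to 0.61 kg, the other two 0.2 to 0.37 kg each
- canister2 (a point): One of three identical closed round grey canisters with black lid and pale label band, upright in the row: diameter 56 mm (lid, top 18 mm: 57 mm), height 100 mm, hard plastic. Point: its centre, 50 mm above its underside; z up its axis. One of the three, varying in place, weighs 0.49 to 0.61 kg, the other two 0.2 to 0.37 kg each
- canister3 (a point): One of three identical closed round grey canisters with black lid and pale label band, upright in the row: diameter 56 mm (lid, top 18 mm: 57 mm), height 100 mm, hard plastic. Point: its centre, 50 mm above its underside; z up its axis. One of the three, varying in place, weighs 0.49 to 0.61 kg, the other two 0.2 to 0.37 kg each
- bottle_mid (a point): Fallen white bottle lying on a flat side, cap towards the robot: square body 45 x 45 x 78 mm, sloping shoulder, round black cap 30 mm across from 85 to 125 mm above the foot; 125 mm tall, 0.22 kg, bottom-heavy. Point: its centre, 62.5 mm from the foot; z from foot to cap. Held lightly (5 N) by the cap across its axis and lifted, it swings between the fingers to hang near upright
- bottle_foot (a point): Centre of the bottle's foot face (underside); same axes as bottle_mid. While it lies, this point is 22.5 mm above the plate, in the bottle's gap in the row
- bottle_cap (a point): Centre of the bottle's black cap, on its axis 105 mm from the foot; same axes as bottle_mid
- jar_mid (a point): Little amber jar with white cap standing in the row, diameter 42 mm, height 70 mm, to be left alone; the point is its centre, 35 mm above its underside
There are look-alikes about, which are no part of the job. Leave any green, purple or yellow look-alike of the part that bears canister1 alone.

How it is judged:
On the way:
1. the fallen bottle stands upright in its gap, let go and at rest (angle between bottle_mid's own z axis and vertical below 0.12 rad and distance of bottle_foot from where it was at the start of the episode below 0.05 m and height (world z) of bottle_foot below 0.012 m and contact force between bottle and the fingers below 0.1 N and linear speed of bottle below 0.03 m/s), for 0.3 s.
At the end, for the whole second after the job is handed in: Heaviest canister held by the fingers alone, underside 11 cm or more above the plate, within 0.3 rad of upright, still. Other canisters upright (0.12 rad) on the plate within 45 mm of their starts; bottle upright, released, foot within 50 mm of its start; jar within 30 mm (all of step 1 and height (world z) of heaviest above 0.116 m and angle between heaviest's own z axis and vertical below 0.3 rad and linear speed of each of heaviest, lighter1, lighter2 below 0.03 m/s and contact force between heaviest and the fingers above 1 N and contact force between heaviest and lighter1 below 0.05 N and contact force between heaviest and lighter2 below 0.05 N and contact force between heaviest and bottle below 0.05 N and contact force between heaviest and jar below 0.05 N and contact force between heaviest and plate below 0.05 N and angle between each of lighter1, lighter2, jar_mid's own z axis and vertical below 0.12 rad and height (world z) of lighter1 between 0 and 0.014 m and distance of each of lighter1, lighter2 from where it was at the start of the episode below 0.045 m and contact force between each of lighter1, lighter2 and the fingers below 0.1 N and height (world z) of lighter2 between 0 and 0.014 m and distance of jar_mid from where it was at the start of the episode below 0.03 m); the arm keeps its last pose, push and grip.
It fails at once if the little jar is knocked over or shifted by more than 3 cm (angle between jar_mid's own z axis and vertical above 0.5 rad or distance of jar_mid from where it was at the start of the episode above 0.03 m).
It fails at once if a canister is tipped over (more than 0.7 rad) (angle between any of heaviest, lighter1, lighter2's own z axis and vertical above 0.7 rad).
It fails at once if a canister is lifted while the bottle still lies (angle between bottle_mid's own z axis and vertical above 0.8 rad and height (world z) of any of heaviest, lighter1, lighter2 above 0.025 m).
It also fails if it takes over 72 s, if anything falls off the work surface, if the arm or the gripper's body presses on something with over 40 N, if the wrist force passes 120 N, or if a joint passes its speed limit or range.

### The arm

A 6-joint arm with a two-finger parallel gripper is mounted at the origin on the work surface. World frame = base frame: x ahead of the robot, y to its left, z up, the work surface at z = 0. Lengths are in m, angles in rad, forces in N, time in s.
With the tool pointing down it reaches from about 0.35 to 0.925 m from the base axis. Payload 6.4 kg.
Tool frame: the origin (TCP) lies midway between the tips of the shut fingers; the grasp point (between the pads) lies 19 mm behind it (ctrl.grasp_offset is the distance from the TCP to the grasp point, in m); y points along the fingers, x is the direction in which the jaws open and shut, and the axes are right-handed (so a half turn about y gives the same grasp; the last joint's range is limited). The gripper opens to 94 mm and grips with 3 to 60 N. Pads are 16 mm wide; open, the fingers measure 119 mm over their backs; the gripper's body (75 mm by 177 mm) begins 78 mm behind the grasp point.
Start: joints at [1.047, 0.245, 1.558, -0, 1.339, -0.174], TCP at [0.223, 0.611, 0.205] pointing down, gripper open.
Joint ranges: [-3.13, 3.13], [-1.02, 2.26], [0.13, 2.54], [-0.95, 4.09], [0.21, 2.88], [-2.74, 2.74]. Speed limits (rad/s): [2.57, 2.57, 3.14, 3.14, 3.14, 3.14].

### API

Orientations are given as a 3x3 rotation matrix whose columns are the frame's x, y, z axes.
In Python, from plant import ctrl, cams, order gives the robot as it stands.
- The arm moves only by the shell command python3 -m inch 'ROWS' [FORCE]. ROWS is JSON, a list of rows, each an object of numbers: "x", "y", "z": the shift along the tool's x, y, z in units of 30 mm (1.0 is 30 mm); "yaw": the turn about the tool's y in rad; "hand": the gripper's target within -1 to 1 (fully open at 1, half-way at 0, shut at -1). In form: [{"x": .., "y": .., "z": .., "yaw": .., "hand": ..}, ...]. A call has 1 to 8 rows; each row is the pose to reach, as a shift and turn from the pose commanded when the call began, along the tool's axes at that moment; what a row does not reach only later rows make up. A row lasts 1/12 s, in which the tool goes at most 41.7 mm and 7.16 degrees, less where a joint would pass 70% of its speed; a pose out of reach is approached as far as the arm can. A call with a gripper value outside its range is refused whole. The fingers move at their own pace and stop on an object; FORCE is the grip in N (left out, the last holds). Time passes only in rows, so rows that repeat a pose let the fingers close. It gives the time, the measured TCP pose, the force and the opening at its end, in the units of the state.
- ctrl.sense(): the state, without advancing time (a new reading comes with each control period).
- cams.snapshot(name): name is "scene" or "top" or "wrist"; returns (picture, depth): 480x640x3 uint8, blue, green, red; 480x640 float32, m along the optical axis (not along the pixel's ray), 0 where there is no reading.
- cams.calibration(name): a dict with "fovy" (degrees; the focal length in pixels is half the picture's height over the tangent of half this angle, whatever the lens; pixels are square), "cx", "cy" (the principal point, pixels), "rvec" (rotation vector, rad) and "tvec" (3), from world to camera coordinates, as OpenCV has them; the wrist camera has in their place "T_tool_cam" (4x4, takes a point from camera to tool coordinates, whose origin is the TCP and whose axes are the tool frame's). Camera axes: x right, y down, z forward; pixel columns grow to the right and rows downward; lengths in m; the calibration is good to about 2 mm. A picture is of the moment at which its call begins: read the wrist's pose just before it. calibration takes no time and is no camera call.
- order.finish_job(): hands the job in, once; it reports no verdict.
The state is a dict: "time_s": time; "qpos": joint angles; "joint_vel": joint speeds; "effort": joint torques, N m; "eef_pos": TCP position; "tcp_rot": TCP orientation; "ft_force": force on the tool from outside, world axes, zero at the start; "moment": the same for the moment, N m; "gripper_width": finger opening in m.
Only numpy, scipy, OpenCV 4.12 (cv2) and the standard library are available. Lean on these libraries where they do the work, as an engineer would, in place of code of your own. Each camera call takes 0.05 s, during which the arm holds its last target.

## Working session

There is one attempt and no reset: what is moved stays moved. The work goes in short steps, Python scripts to look and compute and a shell command to move; the robot and the scene stay as the last step left them, time stands still between calls to the robot, and variables do not carry over. Pictures are saved under pics/ and viewed, and the job is handed in when it is done.

```bash
ls; mkdir -p pics; python3 - <<'E'
from plant import ctrl, cams, order
import cv2,numpy as np
s=ctrl.sense(); print({k:np.round(v,3).tolist() for k,v in s.items()}, ctrl.grasp_offset)
for n in ("scene","top"):
    im,d=cams.snapshot(n); cv2.imwrite(f"pics/{n}0.png",im); np.save(f"{n}0.npy",d); print(n,cams.calibration(n))
print(cams.calibration("wrist"))
E
```

```text
pics
{'time_s': 0.0, 'qpos': [1.047, 0.246, 1.559, -0.0, 1.339, -0.174], 'joint_vel': [-0.001, 0.0, 0.002, 0.002, 0.0, 0.001], 'effort': [-0.001, -41.582, -31.461, 0.068, 0.033, -0.0], 'eef_pos': [0.222, 0.61, 0.204], 'tcp_rot': [[0.343, -0.001, -0.939], [0.939, -0.002, 0.343], [-0.002, -1.0, 0.0]], 'ft_force': [0.522, 0.563, 0.732], 'moment': [-0.014, 0.026, -0.036], 'gripper_width': 0.094} 0.0188
scene {'fovy': 57.87880724155774, 'cx': 319.23004013277165, 'cy': 239.7360376058478, 'rvec': array([ 0.91651409,  2.35175761, -1.25969428]), 'tvec': array([ 0.46811828, -0.17979487,  1.2528501 ])}
top {'fovy': 47.32276907623001, 'cx': 331.8063896140497, 'cy': 241.638227212378, 'rvec': array([ 2.16578455, -2.17127536,  0.15192903]), 'tvec': array([-0.01932941,  0.62885546,  1.05558188])}
{'fovy': 66.82202446058778, 'cx': 315.06969097221787, 'cy': 240.34136642507536, 'T_tool_cam': array([[ 9.99999004e-01,  9.43358895e-04,  1.04955895e-03,
        -4.16591658e-04],
       [-7.80341808e-04, -2.50041175e-01,  9.68234890e-01,
        -1.79091190e-01],
       [ 1.17582595e-03, -9.68234745e-01, -2.50040190e-01,
         7.19342949e-02],
       [ 0.00000000e+00,  0.00000000e+00,  0.00000000e+00,
         1.00000000e+00]])}
```

View pics/scene0.png

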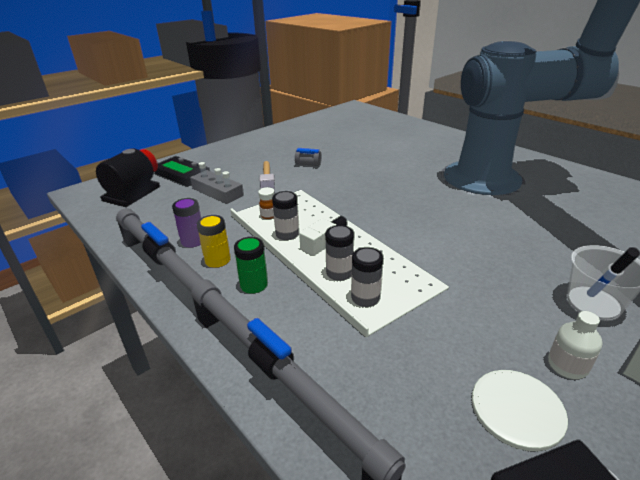

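View pics/top0.png

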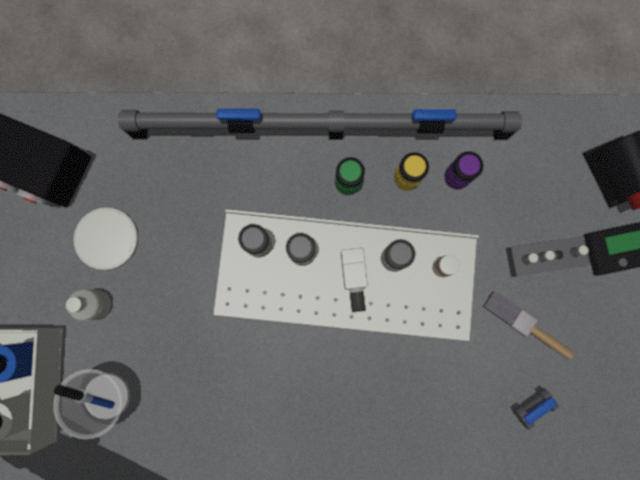

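The scene view shows three grey canisters at about (285,215), (339,252) and (367,276), the fallen bottle at (315,238) with its cap at (340,222), and the jar at (267,203). In the top view the canisters are at (254,239), (300,248) and (399,254), the bottle foot at (352,252), its cap at (358,300), and the jar at (447,265).

Possible mix-ups in the top view are the green (350,175), yellow (412,170) and purple (466,168) cans, and a cream round bottle at (90,303). I choose the grey cans and the square bottle on the plate.

```bash
cat > h.py <<'E'
import numpy as np,cv2
from plant import ctrl,cams,order
def K(c,im_h=480):
    f=240/np.tan(np.radians(c['fovy'])/2); return f,c['cx'],c['cy']
def cloud(n,d,pose=None):
    c=cams.calibration(n); f,cx,cy=K(c)
    v,u=np.mgrid[0:480,0:640]
    P=np.stack([(u-cx)/f*d,(v-cy)/f*d,d],-1)
    if n=='wrist':
        T=c['T_tool_cam']; p,R=pose
        return (P@T[:3,:3].T+T[:3,3])@np.array(R).T+np.array(p)
    R=cv2.Rodrigues(c['rvec'])[0]
    return (P-c['tvec'])@R
def proj(n,X):
    c=cams.calibration(n); f,cx,cy=K(c); R=cv2.Rodrigues(c['rvec'])[0]
    p=R@np.array(X)+c['tvec']; return f*p[0]/p[2]+cx,f*p[1]/p[2]+cy
def wshot(name):
    s=ctrl.sense(); im,d=cams.snapshot('wrist'); cv2.imwrite(name,im)
    return im,cloud('wrist',d,(s['eef_pos'],s['tcp_rot'])),d
E
python3 - <<'E'
from h import *
im=cv2.imread('pics/top0.png')
P=cloud('top',np.load('top0.npy'))
for n,(u,v) in dict(canA=(254,239),canB=(300,248),canC=(399,254),jar=(447,265),foot=(352,252),bmid=(354,270),cap=(358,300),plate=(330,290),tab=(330,360)).items():
    print(n,P[v-2:v+3,u-2:u+3].reshape(-1,3).mean(0).round(4))
X=P.reshape(-1,3)
# cans: lid points
for n,lo,hi in (('lids100',.095,.12),('jar70',.068,.085),('bottle',.04,.06)):
    m=((P[...,2]>lo)&(P[...,2]<hi)).astype(np.uint8)
    k,l,st,_=cv2.connectedComponentsWithStats(m)
    for i in range(1,k):
        if st[i,4]>60:
            q=P[l==i]; c,sz,a=cv2.minAreaRect(q[:,:2].astype(np.float32)*1000); print(n,st[i,:4],st[i,4],q.mean(0).round(4),np.round(c,1),np.round(sz,1),round(a,1))
PS=cloud('scene',np.load('scene0.npy'))
for n,(u,v) in dict(A=(367,256),B=(339,233),C=(285,199),cap=(340,222),body=(310,235),jar=(266,193),).items():
    print('sc',n,PS[v-1:v+2,u-1:u+2].reshape(-1,3).mean(0).round(4))
i=cv2.resize(im[200:350,200:490],None,fx=2.7,fy=2.7,interpolation=cv2.INTER_CUBIC);cv2.imwrite('pics/crop0.png',i)
E
```

```text
canA [0.6206 0.1205 0.1473]
canB [0.6086 0.0398 0.1067]
canC [ 0.5971 -0.1451  0.1067]
jar [ 0.5785 -0.2415  0.0772]
foot [ 0.6066 -0.0603  0.0517]
bmid [ 0.5711 -0.064   0.0512]
cap [ 0.5127 -0.0718  0.0439]
plate [ 0.5336 -0.0175  0.0066]
tab [ 0.3933 -0.0171  0.0004]
lids100 [216 108  45  12] 522 [0.8691 0.1599 0.1043] [870.6 160.3] [84.3 23.8] 89.8
lids100 [412 109  44  12] 516 [ 0.8685 -0.2175  0.1044] [ 869.5 -218.3] [84.7 21.8] 89.5
lids100 [  0 114  72  85] 3958 [0.7852 0.5535 0.1001] [786.6 567.7] [153.2 119.5] 67.1
lids100 [608 130  32  64] 1167 [ 0.7822 -0.5919  0.1071] [ 777.  -585.6] [ 54.1 121.6] 88.1
lids100 [454 151  29  29] 662 [ 0.7698 -0.2826  0.1007] [ 770.3 -283.2] [55.8 55.2] 77.6
lids100 [400 152  29  29] 669 [ 0.7674 -0.1777  0.1007] [ 767.7 -178.2] [54.6 55.9] 87.3
lids100 [335 157  30  29] 676 [ 0.7576 -0.0544  0.1006] [758.2 -54.5] [54.9 56.9] 78.3
lids100 [238 223  30  31] 723 [0.6273 0.1287 0.1064] [628.  129.2] [55.8 55.7] 73.2
lids100 [285 232  30  31] 722 [0.6106 0.0403 0.1065] [611.   40.9] [54.4 56.1] 89.7
lids100 [385 239  30  30] 725 [ 0.598  -0.14
[... 2908 characters left out ...]
9.7 50.7] 34.7
bottle [106 373  20  44] 93 [0.3424 0.3827 0.0504] [339.6 386.8] [83.6 23.3] 17.6
bottle [519 390  40  39] 538 [ 0.3017 -0.4164  0.0492] [ 302.4 -417.8] [39.5 74.5] 34.7
bottle [ 12 395  18  22] 99 [0.3246 0.5608 0.0517] [322.2 562. ] [52.  14.7] 48.3
bottle [ 95 396  11  10] 66 [0.3241 0.4194 0.0501] [324.9 419.1] [11.1 18.7] 83.0
bottle [ 66 398  47  31] 300 [0.2956 0.4543 0.0504] [295.2 444.4] [92.4 32.6] 61.6
bottle [  0 444  28   3] 69 [0.2456 0.5771 0.0499] [245.4 577.3] [56.6  2.3] 89.7
sc A [0.6305 0.1303 0.1068]
sc B [0.6144 0.0428 0.1067]
sc C [ 0.6054 -0.1356  0.1069]
sc cap [ 0.5096 -0.0615  0.0399]
sc body [ 0.6057 -0.0547  0.0515]
sc jar [ 0.586  -0.2368  0.0759]
```

View pics/crop0.png

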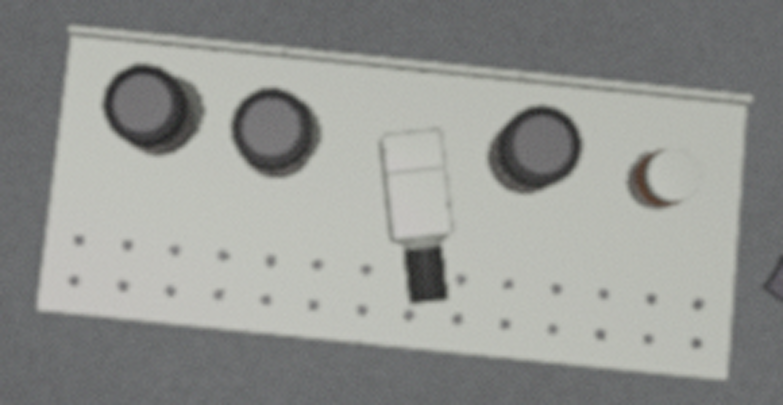

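The crop confirms three grey canisters with black lids, a white square bottle with its black cap towards the robot, and an amber and white jar. The top and scene depths agree on lid height (0.1066 m). Next I move above the cap.

```bash
cat >> h.py <<'E'
def togo(t,jaw=None):
    s=ctrl.sense(); R=np.array(s['tcp_rot']); p=np.array(s['eef_pos'])
    print('pos',p.round(4),'jaw',np.degrees(np.arctan2(R[1,0],R[0,0])).round(1),'q',np.round(s['qpos'],2),'w',round(float(s['gripper_width']),4),'F',np.round(s['ft_force'],2),'t',round(s['time_s'],2))
    u=R.T@(np.array(t)-p)/.03; print('units x,y,z',u.round(2))
    if jaw is not None:
        a=np.arctan2(R[1,0],R[0,0]); dy=-(np.radians(jaw)-a); print('yaw',round((dy+np.pi)%(2*np.pi)-np.pi,3))
E
python3 -m inch '[{"x":-9,"z":-8.4,"yaw":-0.46,"hand":0.1},{"x":-9,"z":-8.4,"yaw":-0.46,"hand":0.1},{"x":-9,"z":-8.4,"yaw":-0.46,"hand":0.1},{"x":-9,"z":-8.4,"yaw":-0.46,"hand":0.1},{"x":-9,"z":-8.4,"yaw":-0.46,"hand":0.1},{"x":-9,"z":-8.4,"yaw":-0.46,"hand":0.1},{"x":-9,"z":-8.4,"yaw":-0.46,"hand":0.1},{"x":-9,"z":-8.4,"yaw":-0.46,"hand":0.1}]' 5
python3 -c "
from h import *
togo((.512,-.071,.15),96.2)"
```

```text
pos [0.2225 0.6102 0.2045] jaw 70.0 q [ 1.05  0.25  1.56 -0.    1.34 -0.17] w 0.0938 F [-0.3  -0.42 -1.16] t 0.1
units x,y,z [-18.02   1.84 -16.85]
yaw -0.458invalid input
```

```bash

python3 -m inch '[{"x":-9,"y":0,"z":-8.4,"yaw":-0.46,"hand":0.1},{"x":-9,"y":0,"z":-8.4,"yaw":-0.46,"hand":0.1},{"x":-9,"y":0,"z":-8.4,"yaw":-0.46,"hand":0.1},{"x":-9,"y":0,"z":-8.4,"yaw":-0.46,"hand":0.1},{"x":-9,"y":0,"z":-8.4,"yaw":-0.46,"hand":0.1},{"x":-9,"y":0,"z":-8.4,"yaw":-0.46,"hand":0.1},{"x":-9,"y":0,"z":-8.4,"yaw":-0.46,"hand":0.1},{"x":-9,"y":0,"z":-8.4,"yaw":-0.46,"hand":0.1}]' 5
python3 -c "
from h import *
togo((.512,-.071,.15),96.2)"
```

```text
time_s: 0.77
eef_pos: [0.3523, 0.3033, 0.2051]
tcp_rot: [[-0.111, -0.0, -0.994], [0.994, -0.0, -0.111], [-0.0, -1.0, 0.0]]
ft_force: [0.3, -0.4, -0.2]
gripper_width: 0.0519
pos [0.3523 0.3033 0.2051] jaw 96.4 q [ 0.47 -0.21  2.02 -0.    1.33 -1.22] w 0.0519 F [ 0.27 -0.43 -0.21] t 0.77
units x,y,z [-12.99   1.84  -3.91]
yaw 0.003
```

```bash

python3 -m inch '[{"x":-10,"y":1,"z":-3,"yaw":0,"hand":0.1},{"x":-10,"y":1,"z":-3,"yaw":0,"hand":0.1},{"x":-10,"y":1,"z":-3,"yaw":0,"hand":0.1},{"x":-10,"y":1,"z":-3,"yaw":0,"hand":0.1},{"x":-10,"y":1,"z":-3,"yaw":0,"hand":0.1},{"x":-10,"y":1,"z":-3,"yaw":0,"hand":0.1},{"x":-10,"y":1,"z":-3,"yaw":0,"hand":0.1},{"x":-10,"y":1,"z":-3,"yaw":0,"hand":0.1}]' 
python3 -m inch '[{"x":0,"y":0,"z":0,"yaw":0,"hand":0.1},{"x":0,"y":0,"z":0,"yaw":0,"hand":0.1},{"x":0,"y":0,"z":0,"yaw":0,"hand":0.1}]' 
python3 -c "
from h import *
togo((.512,-.071,.12),96.2)"
```

```text
time_s: 1.43
eef_pos: [0.4753, 0.0134, 0.1749]
tcp_rot: [[-0.107, -0.0, -0.994], [0.994, -0.001, -0.107], [-0.001, -1.0, 0.0]]
ft_force: [0.4, 0.1, 0.3]
gripper_width: 0.0516
time_s: 1.68
eef_pos: [0.4742, 0.0175, 0.1751]
tcp_rot: [[-0.11, -0.001, -0.994], [0.994, 0.0, -0.11], [0.001, -1.0, 0.001]]
ft_force: [-0.7, -0.5, 0.3]
gripper_width: 0.0517
pos [0.4742 0.0175 0.1751] jaw 96.3 q [-0.2  -0.15  2.02  0.    1.27 -1.88] w 0.0517 F [-0.7  -0.53  0.31] t 1.68
units x,y,z [-3.07  1.83 -0.93]
yaw 0.002
```

```bash

python3 -m inch '[{"x":-3.1,"y":1.8,"z":-0.9,"yaw":0,"hand":0.1},{"x":-3.1,"y":1.8,"z":-0.9,"yaw":0,"hand":0.1},{"x":-3.1,"y":1.8,"z":-0.9,"yaw":0,"hand":0.1},{"x":-3.1,"y":1.8,"z":-0.9,"yaw":0,"hand":0.1},{"x":-3.1,"y":1.8,"z":-0.9,"yaw":0,"hand":0.1},{"x":-3.1,"y":1.8,"z":-0.9,"yaw":0,"hand":0.1}]' 
python3 - <<'E'
from h import *
im,P,d=wshot('pics/w1.png')
np.save('w1.npy',P)
togo((.512,-.071,.011),96.2)
m=(P[...,2]>.025)&(P[...,2]<.06)&(np.abs(P[...,0]-.53)<.15)&(np.abs(P[...,1]+.065)<.045)
q=P[m]; 
b=q[(q[:,2]>.047)]; c,sz,a=cv2.minAreaRect(b[:,:2].astype(np.float32)*1000); print('body',c,sz,a)
c_=im.sum(2)
k=q[(q[:,0]<.53)]; c,sz,a=cv2.minAreaRect(k[:,:2].astype(np.float32)*1000); print('cap',c,sz,a,np.percentile(k[:,2],[50,95]))
E
```

```text
time_s: 2.18
eef_pos: [0.5117, -0.071, 0.1219]
tcp_rot: [[-0.112, 0.0, -0.994], [0.994, 0.0, -0.112], [0.0, -1.0, -0.0]]
ft_force: [0.4, -0.7, 0.2]
gripper_width: 0.0518
pos [ 0.5119 -0.071   0.1222] jaw 96.4 q [-0.36  0.03  1.96  0.    1.15 -2.04] w 0.0515 F [-0.37  0.87  0.34] t 2.23
units x,y,z [-0.    3.71  0.  ]
yaw 0.004
body (568.5654296875, -65.09059143066406) (66.91722869873047, 44.99174880981445) 6.18780517578125
cap (510.3507080078125, -71.09507751464844) (41.68479919433594, 28.65165901184082) 6.196183204650879 [0.04096457 0.04357278]
```

View pics/w1.png

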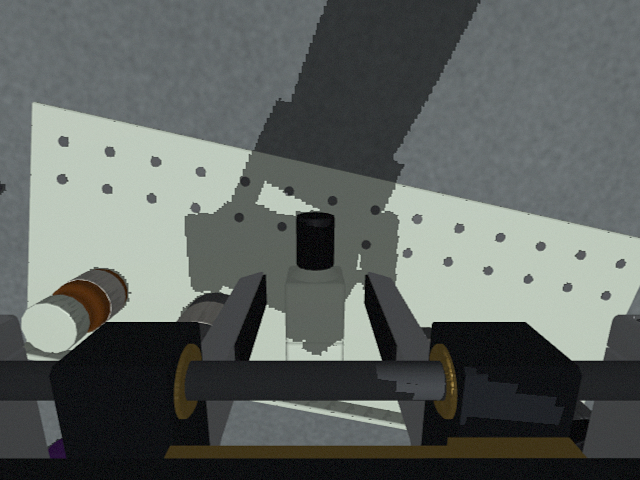

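The wrist view shows the cap at (315,240), squarely between the fingers. Its centre measures (0.510, -0.071) and its top is at z 0.0436, matching the top camera. Descending to grip.

```bash

python3 -m inch '[{"x":0,"y":3.7,"z":0,"yaw":0,"hand":0.1},{"x":0,"y":3.7,"z":0,"yaw":0,"hand":0.1},{"x":0,"y":3.7,"z":0,"yaw":0,"hand":0.1},{"x":0,"y":3.7,"z":0,"yaw":0,"hand":0.1},{"x":0,"y":3.7,"z":0,"yaw":0,"hand":0.1},{"x":0,"y":3.7,"z":0,"yaw":0,"hand":0.1}]' 
python3 -m inch '[{"x":0,"y":0,"z":0,"yaw":0,"hand":-1},{"x":0,"y":0,"z":0,"yaw":0,"hand":-1},{"x":0,"y":0,"z":0,"yaw":0,"hand":-1},{"x":0,"y":0,"z":0,"yaw":0,"hand":-1},{"x":0,"y":0,"z":0,"yaw":0,"hand":-1},{"x":0,"y":0,"z":0,"yaw":0,"hand":-1},{"x":0,"y":0,"z":0,"yaw":0,"hand":-1},{"x":0,"y":0,"z":0,"yaw":0,"hand":-1}]' 5
```

```text
time_s: 2.73
eef_pos: [0.5124, -0.0718, 0.0116]
tcp_rot: [[-0.112, 0.001, -0.994], [0.994, -0.0, -0.112], [-0.001, -1.0, -0.001]]
ft_force: [-0.3, 0.2, 0.3]
gripper_width: 0.0517
time_s: 3.4
eef_pos: [0.512, -0.0726, 0.0108]
tcp_rot: [[-0.11, 0.0, -0.994], [0.994, 0.0, -0.11], [0.0, -1.0, -0.0]]
ft_force: [-1.4, 1.3, 5.3]
gripper_width: 0.0297
```

```bash

python3 -m inch '[{"x":0,"y":-0.4,"z":0,"yaw":0,"hand":-1},{"x":0,"y":-0.8,"z":-0.1,"yaw":0,"hand":-1},{"x":0,"y":-1.2,"z":-0.2,"yaw":0,"hand":-1},{"x":0,"y":-1.6,"z":-0.4,"yaw":0,"hand":-1},{"x":0,"y":-2.0,"z":-0.6,"yaw":0,"hand":-1},{"x":0,"y":-2.4,"z":-1,"yaw":0,"hand":-1},{"x":0,"y":-2.8,"z":-1.4,"yaw":0,"hand":-1},{"x":0,"y":-3.2,"z":-1.8,"yaw":0,"hand":-1}]' 
python3 -m inch '[{"x":0,"y":-0.3,"z":-0.4,"yaw":0,"hand":-1},{"x":0,"y":-0.6,"z":-0.8,"yaw":0,"hand":-1},{"x":0,"y":-0.8,"z":-1.2,"yaw":0,"hand":-1},{"x":0,"y":-0.8,"z":-1.6,"yaw":0,"hand":-1},{"x":0,"y":-0.8,"z":-1.6,"yaw":0,"hand":-1},{"x":0,"y":-0.8,"z":-1.6,"yaw":0,"hand":-1},{"x":0,"y":-0.8,"z":-1.6,"yaw":0,"hand":-1},{"x":0,"y":-0.8,"z":-1.6,"yaw":0,"hand":-1}]' 
python3 - <<'E'
from h import *
togo((.6146,-.0592,.0922))
im,d=cams.snapshot('scene'); a=cv2.resize(im[150:330,210:450],None,fx=3,fy=3); cv2.imwrite('pics/s2.png',a)
E
```

```text
time_s: 4.07
eef_pos: [0.5656, -0.0666, 0.1073]
tcp_rot: [[-0.11, -0.001, -0.994], [0.994, -0.0, -0.11], [-0.0, -1.0, 0.001]]
ft_force: [0.6, 0.4, -2.3]
gripper_width: 0.0299
time_s: 4.73
eef_pos: [0.6122, -0.0613, 0.1299]
tcp_rot: [[-0.11, -0.002, -0.994], [0.994, 0.0, -0.11], [0.0, -1.0, 0.001]]
ft_force: [0.1, 0.5, -1.9]
gripper_width: 0.0301
pos [ 0.6122 -0.0613  0.1299] jaw 96.3 q [-0.28  0.24  1.71 -0.    1.2  -1.96] w 0.0301 F [ 0.07  0.46 -1.9 ] t 4.73
units x,y,z [ 0.06  1.26 -0.09]
```

View pics/s2.png

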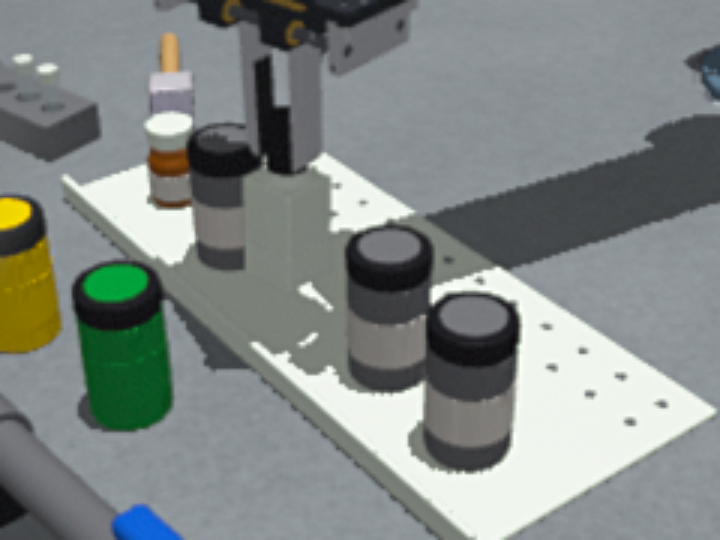

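The bottle hangs near upright in the fingers (crop pixel 285,220). I lower it in steps and watch the force.

```bash

python3 -m inch '[{"x":0,"y":0.3,"z":-0.1,"yaw":0,"hand":-1},{"x":0,"y":0.6,"z":-0.1,"yaw":0,"hand":-1},{"x":0,"y":0.8,"z":-0.1,"yaw":0,"hand":-1},{"x":0,"y":1.0,"z":-0.1,"yaw":0,"hand":-1},{"x":0,"y":1.1,"z":-0.1,"yaw":0,"hand":-1},{"x":0,"y":1.15,"z":-0.1,"yaw":0,"hand":-1},{"x":0,"y":1.15,"z":-0.1,"yaw":0,"hand":-1},{"x":0,"y":1.15,"z":-0.1,"yaw":0,"hand":-1}]' 
python3 -m inch '[{"x":0,"y":0.05,"z":0,"yaw":0,"hand":-1},{"x":0,"y":0.1,"z":0,"yaw":0,"hand":-1},{"x":0,"y":0.1,"z":0,"yaw":0,"hand":-1}]' 
python3 - <<'E'
from h import *
togo((.6146,-.0592,.0922))
im,d=cams.snapshot('scene'); a=cv2.resize(im[180:280,270:390],None,fx=6,fy=6); cv2.imwrite('pics/s3.png',a)
E
```

```text
time_s: 5.45
eef_pos: [0.617, -0.0609, 0.0968]
tcp_rot: [[-0.11, 0.002, -0.994], [0.994, -0.0, -0.11], [-0.0, -1.0, -0.002]]
ft_force: [0.5, 1.4, 3.1]
gripper_width: 0.0298
time_s: 5.7
eef_pos: [0.6174, -0.0609, 0.0944]
tcp_rot: [[-0.11, 0.003, -0.994], [0.994, 0.0, -0.11], [-0.0, -1.0, -0.003]]
ft_force: [1.5, 3.1, 6.0]
gripper_width: 0.0298
pos [ 0.6174 -0.0609  0.0944] jaw 96.3 q [-0.28  0.29  1.71  0.    1.13 -1.96] w 0.0298 F [1.54 3.06 5.98] t 5.7
units x,y,z [0.07 0.07 0.09]
```

View pics/s3.png

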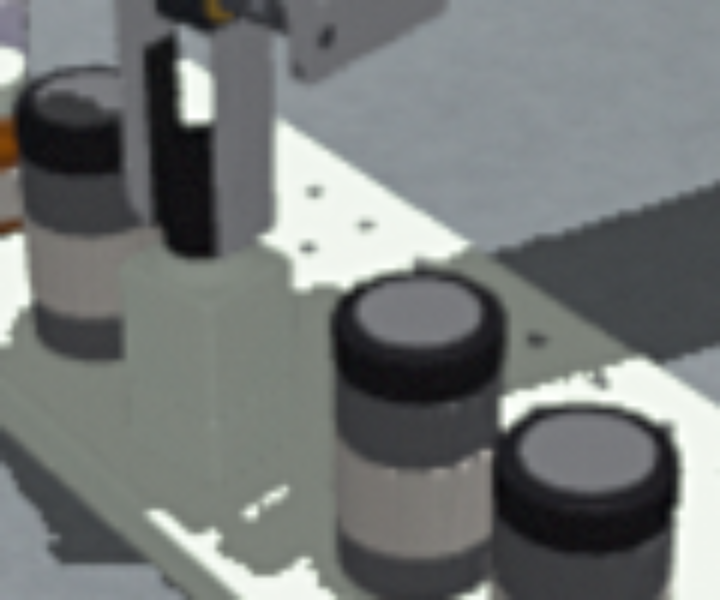

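The force on contact is 6 N and the bottle looks upright, so I release with a partial opening to spare the neighbours, then raise.

```bash

python3 -m inch '[{"x":0,"y":0,"z":0,"yaw":0,"hand":0},{"x":0,"y":0,"z":0,"yaw":0,"hand":0},{"x":0,"y":0,"z":0,"yaw":0,"hand":0},{"x":0,"y":0,"z":0,"yaw":0,"hand":0},{"x":0,"y":0,"z":0,"yaw":0,"hand":0},{"x":0,"y":0,"z":0,"yaw":0,"hand":0}]' 
python3 -m inch '[{"x":0,"y":-1,"z":0,"yaw":0,"hand":0},{"x":0,"y":-2,"z":0,"yaw":0,"hand":0},{"x":0,"y":-3,"z":0,"yaw":0,"hand":0},{"x":0,"y":-4,"z":0,"yaw":0,"hand":0},{"x":0,"y":-5,"z":0,"yaw":0,"hand":0},{"x":0,"y":-5,"z":0,"yaw":0,"hand":0}]' 
python3 - <<'E'
from h import *
im,d=cams.snapshot('scene'); a=cv2.resize(im[150:330,210:450],None,fx=3,fy=3); cv2.imwrite('pics/s4.png',a)
PS=cloud('scene',d); m=(PS[...,2]>.12)&(PS[...,2]<.14)&(np.hypot(PS[...,0]-.615,PS[...,1]+.06)<.04); print('cap top',PS[m].mean(0).round(4),m.sum())
m=(PS[...,2]>.02)&(PS[...,2]<.075)&(np.hypot(PS[...,0]-.615,PS[...,1]+.06)<.04)
im,d=cams.snapshot('top'); P=cloud('top',d)
for lo,hi in((.126,.137),(.095,.12),(.068,.085)):
    k,l,st,_=cv2.connectedComponentsWithStats(((P[...,2]>lo)&(P[...,2]<hi)).astype(np.uint8))
    for i in range(1,k):
        q=P[l==i]
        if st[i,4]>60 and abs(q[:,0].mean()-.6)<.06 and abs(q[:,1].mean())<.3: print(lo,cv2.minAreaRect(q[:,:2].astype(np.float32)*1000),q[:,2].mean())
togo((.611,.041,.15),6)
E
```

```text
time_s: 6.25
eef_pos: [0.6159, -0.0611, 0.0926]
tcp_rot: [[-0.11, -0.001, -0.994], [0.994, 0.0, -0.11], [0.0, -1.0, 0.001]]
ft_force: [0.3, 0.3, 0.2]
gripper_width: 0.0467
time_s: 6.75
eef_pos: [0.6194, -0.0619, 0.2508]
tcp_rot: [[-0.11, 0.012, -0.994], [0.994, -0.004, -0.11], [-0.005, -1.0, -0.011]]
ft_force: [0.0, 0.2, 1.7]
gripper_width: 0.0471
cap top [ 0.619  -0.0564  0.1288] 148
0.126 ((608.5772705078125, -62.63271713256836), (12.208513259887695, 24.795913696289062), 7.5068254470825195) 0.1315725221815038
0.095 ((628.2117309570312, 128.85882568359375), (56.48319625854492, 54.61905288696289), 1.3828401565551758) 0.10635998257279336
0.095 ((609.55615234375, 50.055030822753906), (56.594112396240234, 36.667152404785156), 10.654847145080566) 0.10651658054229524
0.095 ((598.77099609375, -128.85523986816406), (20.62773323059082, 45.16482925415039), 74.99759674072266) 0.10640641823012864
0.068 ((599.4605102539062, -60.04463195800781), (46.27973556518555, 16.65132713317871), 84.28612518310547) 0.0812935729889233
0.068 ((579.5975341796875, -244.886474609375), (36.601051330566406, 36.955848693847656), 89.12012481689453) 0.07651052687715647
pos [ 0.6168 -0.0612  0.2444] jaw 96.3 q [-0.28  0.14  1.6  -0.    1.39 -1.96] w 0.047 F [ 0.07  0.4  -0.32] t 6.85
units x,y,z [ 3.41  3.14 -0.17]
yaw 1.576
```

View pics/s4.png

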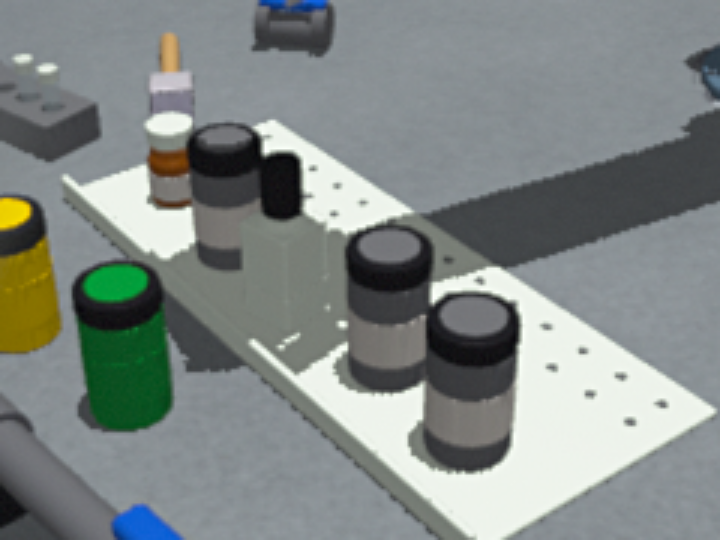

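The bottle stands: its cap top is at z 0.1315 near (0.615, -0.06), and nothing else has moved. Next is canister B, the middle one.

```bash

python3 -m inch '[{"x":3.4,"y":0,"z":-0.2,"yaw":0.95,"hand":1},{"x":3.4,"y":0,"z":-0.2,"yaw":0.95,"hand":1},{"x":3.4,"y":0,"z":-0.2,"yaw":0.95,"hand":1},{"x":3.4,"y":0,"z":-0.2,"yaw":0.95,"hand":1},{"x":3.4,"y":0,"z":-0.2,"yaw":0.95,"hand":1},{"x":3.4,"y":0,"z":-0.2,"yaw":0.95,"hand":1},{"x":3.4,"y":0,"z":-0.2,"yaw":0.95,"hand":1},{"x":3.4,"y":0,"z":-0.2,"yaw":0.95,"hand":1}]' 
python3 -m inch '[{"x":0,"y":2,"z":0,"yaw":0.62,"hand":1},{"x":0,"y":2,"z":0,"yaw":0.62,"hand":1},{"x":0,"y":2,"z":0,"yaw":0.62,"hand":1},{"x":0,"y":2,"z":0,"yaw":0.62,"hand":1},{"x":0,"y":2,"z":0,"yaw":0.62,"hand":1},{"x":0,"y":2,"z":0,"yaw":0.62,"hand":1},{"x":0,"y":2,"z":0,"yaw":0.62,"hand":1}]' 
python3 - <<'E'
from h import *
im,P,d=wshot('pics/w5.png')
m=(P[...,2]>.095)&(P[...,2]<.115); k,l,st,_=cv2.connectedComponentsWithStats(m.astype(np.uint8))
for i in range(1,k):
    if st[i,4]>300: print(P[l==i].mean(0).round(4),cv2.minAreaRect(P[l==i][:,:2].astype(np.float32)*1000),st[i])
togo((.611,.0405,.051),6)
E
```

```text
time_s: 7.52
eef_pos: [0.6097, 0.0413, 0.2402]
tcp_rot: [[0.748, -0.004, -0.664], [0.664, 0.0, 0.748], [-0.003, -1.0, 0.003]]
ft_force: [-0.1, -0.5, 0.1]
gripper_width: 0.0936
time_s: 8.1
eef_pos: [0.6099, 0.0411, 0.181]
tcp_rot: [[0.994, -0.003, -0.114], [0.114, 0.0, 0.994], [-0.003, -1.0, 0.001]]
ft_force: [0.2, -0.3, -0.6]
gripper_width: 0.0939
[0.6278 0.1284 0.106 ] ((628.2227783203125, 127.8624267578125), (56.159645080566406, 56.07552719116211), 11.646089553833008) [ 315   83   84   88 5727]
[0.6112 0.0409 0.1057] ((611.2460327148438, 39.63529968261719), (55.92394256591797, 55.91895294189453), 55.720149993896484) [ 278  211   78   77 4563]
[ 0.5946 -0.1312  0.1038] ((595.412841796875, -133.3710479736328), (55.29059982299805, 27.158016204833984), 14.939535140991211) [ 245  423   65   35 1545]
pos [0.6101 0.0411 0.1815] jaw 6.5 q [-0.12  0.18  1.68 -0.    1.29 -0.23] w 0.0937 F [-0.35  0.14  1.1 ] t 8.15
units x,y,z [ 0.04  4.35 -0.02]
yaw 0.009
```

View pics/w5.png

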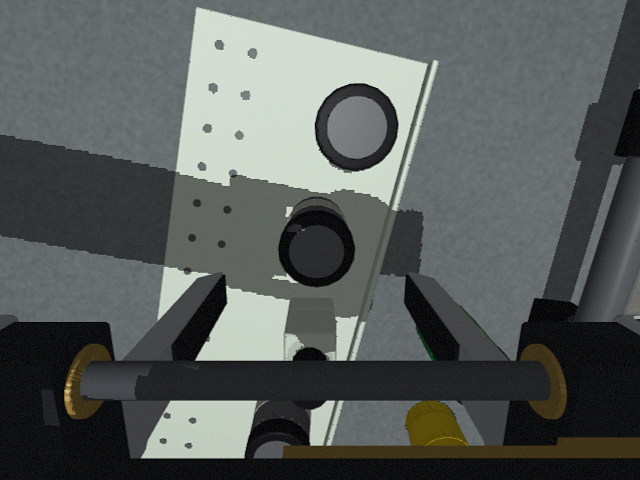

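The wrist view has B's lid at (316,248), centred between the fingers, with A at (356,127) and the standing bottle's cap at (310,368).

```bash

python3 -m inch '[{"x":0,"y":1,"z":0,"yaw":0,"hand":1},{"x":0,"y":2,"z":0,"yaw":0,"hand":1},{"x":0,"y":3,"z":0,"yaw":0,"hand":1},{"x":0,"y":4,"z":0,"yaw":0,"hand":1},{"x":0,"y":4.3,"z":0,"yaw":0,"hand":1},{"x":0,"y":4.3,"z":0,"yaw":0,"hand":1},{"x":0,"y":4.3,"z":0,"yaw":0,"hand":1}]' 
python3 -m inch '[{"x":0,"y":0,"z":0,"yaw":0,"hand":-1},{"x":0,"y":0,"z":0,"yaw":0,"hand":-1},{"x":0,"y":0,"z":0,"yaw":0,"hand":-1},{"x":0,"y":0,"z":0,"yaw":0,"hand":-1},{"x":0,"y":0,"z":0,"yaw":0,"hand":-1},{"x":0,"y":0,"z":0,"yaw":0,"hand":-1},{"x":0,"y":0,"z":0,"yaw":0,"hand":-1},{"x":0,"y":0,"z":0,"yaw":0,"hand":-1}]' 35
python3 -m inch '[{"x":0,"y":-0.4,"z":0,"yaw":0,"hand":-1},{"x":0,"y":-0.8,"z":0,"yaw":0,"hand":-1},{"x":0,"y":-1.2,"z":0,"yaw":0,"hand":-1},{"x":0,"y":-1.6,"z":0,"yaw":0,"hand":-1},{"x":0,"y":-1.7,"z":0,"yaw":0,"hand":-1},{"x":0,"y":-1.7,"z":0,"yaw":0,"hand":-1},{"x":0,"y":-1.7,"z":0,"yaw":0,"hand":-1},{"x":0,"y":-1.7,"z":0,"yaw":0,"hand":-1}]' 
cat > heft.py <<'E'
from h import *
F=[];E=[]
for i in range(16):
    if i==0: im,_=cams.snapshot('scene')
    else: cams.snapshot('top')
    s=ctrl.sense(); F.append(s['ft_force']); E.append(s['effort'])
F=np.array(F); print('mean',F.mean(0).round(3),'std',F.std(0).round(2),'eff',np.mean(E,0).round(2)); togo((.611,.0405,.051),6)
import time; cv2.imwrite(f'pics/h{int(time.time())}.png',cv2.resize(im[150:330,210:450],None,fx=3,fy=3))
E
python3 heft.py; ls pics
```

```text
time_s: 8.73
eef_pos: [0.6113, 0.041, 0.0545]
tcp_rot: [[0.994, 0.0, -0.112], [0.112, 0.0, 0.994], [0.0, -1.0, 0.0]]
ft_force: [0.4, 0.4, -0.5]
gripper_width: 0.0942
time_s: 9.4
eef_pos: [0.611, 0.041, 0.0543]
tcp_rot: [[0.994, 0.0, -0.111], [0.111, -0.0, 0.994], [0.0, -1.0, -0.0]]
ft_force: [-1.9, 0.2, 2.3]
gripper_width: 0.0564
time_s: 10.07
eef_pos: [0.6103, 0.0411, 0.1042]
tcp_rot: [[0.994, -0.001, -0.111], [0.111, 0.0, 0.994], [-0.001, -1.0, 0.0]]
ft_force: [-0.2, 1.2, -3.6]
gripper_width: 0.0567
mean [ 0.057  0.005 -3.285] std [0.49 0.56 0.51] eff [ 0.000e+00 -4.188e+01 -3.053e+01  6.000e-02  3.000e-02 -0.000e+00]
pos [0.611 0.041 0.105] jaw 6.4 q [-0.12  0.27  1.73 -0.    1.15 -0.23] w 0.0565 F [-0.24 -0.66 -3.95] t 10.87
units x,y,z [-0.    1.8  -0.02]
yaw 0.006
crop0.png
h1796654905.png
s2.png
s3.png
s4.png
scene0.png
top0.png
w1.png
w5.png
```

B weighs about 0.335 kg, so it is one of the light ones. Setting it back.

```bash

python3 -m inch '[{"x":0,"y":0.5,"z":0,"yaw":0,"hand":-1},{"x":0,"y":1.0,"z":0,"yaw":0,"hand":-1},{"x":0,"y":1.4,"z":0,"yaw":0,"hand":-1},{"x":0,"y":1.6,"z":0,"yaw":0,"hand":-1},{"x":0,"y":1.68,"z":0,"yaw":0,"hand":-1},{"x":0,"y":1.7,"z":0,"yaw":0,"hand":-1},{"x":0,"y":1.7,"z":0,"yaw":0,"hand":-1}]'
python3 -m inch '[{"x":0,"y":0,"z":0,"yaw":0,"hand":1},{"x":0,"y":0,"z":0,"yaw":0,"hand":1},{"x":0,"y":0,"z":0,"yaw":0,"hand":1},{"x":0,"y":0,"z":0,"yaw":0,"hand":1},{"x":0,"y":0,"z":0,"yaw":0,"hand":1},{"x":0,"y":0,"z":0,"yaw":0,"hand":1},{"x":0,"y":0,"z":0,"yaw":0,"hand":1}]' 
python3 -m inch '[{"x":0,"y":-1,"z":0,"yaw":0,"hand":1},{"x":0,"y":-2,"z":0,"yaw":0,"hand":1},{"x":0,"y":-3,"z":0,"yaw":0,"hand":1},{"x":0,"y":-4,"z":0,"yaw":0,"hand":1},{"x":0,"y":-4,"z":0,"yaw":0,"hand":1},{"x":0,"y":-4,"z":0,"yaw":0,"hand":1}]' 
python3 -c "
from h import *
togo((.6275,.1285,.051),6)"
```

```text
time_s: 11.45
eef_pos: [0.6116, 0.041, 0.0544]
tcp_rot: [[0.994, 0.002, -0.111], [0.111, -0.0, 0.994], [0.002, -1.0, -0.0]]
ft_force: [0.0, 0.1, -3.0]
gripper_width: 0.056
time_s: 12.03
eef_pos: [0.611, 0.041, 0.0541]
tcp_rot: [[0.994, 0.0, -0.111], [0.111, -0.0, 0.994], [0.0, -1.0, -0.0]]
ft_force: [0.8, -0.2, 0.6]
gripper_width: 0.094
time_s: 12.53
eef_pos: [0.6123, 0.0409, 0.1764]
tcp_rot: [[0.994, 0.005, -0.111], [0.111, -0.001, 0.994], [0.005, -1.0, -0.001]]
ft_force: [-0.2, -0.6, 0.5]
gripper_width: 0.094
pos [0.6123 0.0409 0.1764] jaw 6.4 q [-0.12  0.19  1.68  0.    1.27 -0.23] w 0.094 F [-0.18 -0.59  0.46] t 12.53
units x,y,z [0.81 4.18 2.85]
yaw 0.006
```

```bash

python3 -m inch '[{"x":0.84,"y":0,"z":2.85,"yaw":0,"hand":1},{"x":0.84,"y":0,"z":2.85,"yaw":0,"hand":1},{"x":0.84,"y":0,"z":2.85,"yaw":0,"hand":1},{"x":0.84,"y":0,"z":2.85,"yaw":0,"hand":1},{"x":0.84,"y":0,"z":2.85,"yaw":0,"hand":1}]'
python3 - <<'E'
from h import *
im,P,d=wshot('pics/w6.png')
m=(P[...,2]>.095)&(P[...,2]<.115); k,l,st,_=cv2.connectedComponentsWithStats(m.astype(np.uint8))
for i in range(1,k):
    if st[i,4]>300: print(P[l==i].mean(0).round(4),cv2.minAreaRect(P[l==i][:,:2].astype(np.float32)*1000),st[i])
togo((.628,.128,.053),6)
E
```

```text
time_s: 12.95
eef_pos: [0.6255, 0.1287, 0.1721]
tcp_rot: [[0.994, -0.003, -0.112], [0.112, -0.001, 0.994], [-0.003, -1.0, -0.0]]
ft_force: [-1.2, -0.2, 0.1]
gripper_width: 0.094
[0.6281 0.13   0.1057] ((628.2286376953125, 128.8458251953125), (55.88074493408203, 55.55459213256836), 50.97772979736328) [ 279  212   80   79 4869]
[0.8606 0.1318 0.0995] ((859.7486572265625, 136.147216796875), (8.013166427612305, 39.804656982421875), 10.38473129272461) [624 247  16  54 465]
[0.6119 0.0541 0.1046] ((611.462158203125, 54.09988021850586), (56.316314697265625, 27.659385681152344), 5.95576810836792) [ 249  322   74   39 2264]
pos [0.6257 0.1281 0.1724] jaw 6.3 q [ 0.02  0.25  1.61 -0.    1.28 -0.09] w 0.0939 F [ 0.31 -0.39 -0.06] t 13.0
units x,y,z [ 0.09  3.98 -0.01]
yaw 0.006
```

```bash

python3 -m inch '[{"x":0.05,"y":1,"z":0.02,"yaw":0,"hand":1},{"x":0.05,"y":2,"z":0.02,"yaw":0,"hand":1},{"x":0.05,"y":3,"z":0.02,"yaw":0,"hand":1},{"x":0.05,"y":3.7,"z":0.02,"yaw":0,"hand":1},{"x":0.05,"y":3.95,"z":0.02,"yaw":0,"hand":1},{"x":0.05,"y":3.95,"z":0.02,"yaw":0,"hand":1},{"x":0.05,"y":3.95,"z":0.02,"yaw":0,"hand":1}]' 
python3 -m inch '[{"x":0,"y":0,"z":0,"yaw":0,"hand":-1},{"x":0,"y":0,"z":0,"yaw":0,"hand":-1},{"x":0,"y":0,"z":0,"yaw":0,"hand":-1},{"x":0,"y":0,"z":0,"yaw":0,"hand":-1},{"x":0,"y":0,"z":0,"yaw":0,"hand":-1},{"x":0,"y":0,"z":0,"yaw":0,"hand":-1},{"x":0,"y":0,"z":0,"yaw":0,"hand":-1},{"x":0,"y":0,"z":0,"yaw":0,"hand":-1}]' 35
python3 -m inch '[{"x":0,"y":-0.4,"z":0,"yaw":0,"hand":-1},{"x":0,"y":-0.8,"z":0,"yaw":0,"hand":-1},{"x":0,"y":-1.2,"z":0,"yaw":0,"hand":-1},{"x":0,"y":-1.6,"z":0,"yaw":0,"hand":-1},{"x":0,"y":-1.7,"z":0,"yaw":0,"hand":-1},{"x":0,"y":-1.7,"z":0,"yaw":0,"hand":-1},{"x":0,"y":-1.7,"z":0,"yaw":0,"hand":-1},{"x":0,"y":-1.7,"z":0,"yaw":0,"hand":-1}]' 
python3 heft.py; ls -t pics|head -1
```

```text
time_s: 13.58
eef_pos: [0.6284, 0.1287, 0.0561]
tcp_rot: [[0.994, 0.001, -0.11], [0.11, -0.0, 0.994], [0.001, -1.0, -0.0]]
ft_force: [-0.7, 0.8, 0.1]
gripper_width: 0.0943
time_s: 14.25
eef_pos: [0.6279, 0.1296, 0.0557]
tcp_rot: [[0.994, -0.0, -0.111], [0.111, -0.0, 0.994], [-0.0, -1.0, -0.0]]
ft_force: [-1.9, -0.7, 2.0]
gripper_width: 0.0564
time_s: 14.92
eef_pos: [0.6273, 0.1295, 0.1057]
tcp_rot: [[0.994, -0.002, -0.111], [0.111, -0.0, 0.994], [-0.002, -1.0, 0.0]]
ft_force: [0.7, 0.3, -4.5]
gripper_width: 0.0562
mean [ 0.03   0.119 -5.036] std [0.51 0.46 0.46] eff [ 0.000e+00 -4.549e+01 -3.149e+01  6.000e-02  3.000e-02 -0.000e+00]
pos [0.6279 0.1296 0.1065] jaw 6.4 q [ 0.03  0.33  1.65  0.    1.17 -0.08] w 0.0563 F [-0.14 -0.37 -4.65] t 15.72
units x,y,z [-0.89  1.85 -2.89]
yaw 0.006
h1796654968.png
```

A weighs about 0.513 kg, which is in the full range. The job says to heft all three and there is time, so I set A back and check C as well.

```bash

python3 -m inch '[{"x":0,"y":0.5,"z":0,"yaw":0,"hand":-1},{"x":0,"y":1.0,"z":0,"yaw":0,"hand":-1},{"x":0,"y":1.4,"z":0,"yaw":0,"hand":-1},{"x":0,"y":1.6,"z":0,"yaw":0,"hand":-1},{"x":0,"y":1.68,"z":0,"yaw":0,"hand":-1},{"x":0,"y":1.7,"z":0,"yaw":0,"hand":-1},{"x":0,"y":1.7,"z":0,"yaw":0,"hand":-1}]'
python3 -m inch '[{"x":0,"y":0,"z":0,"yaw":0,"hand":1},{"x":0,"y":0,"z":0,"yaw":0,"hand":1},{"x":0,"y":0,"z":0,"yaw":0,"hand":1},{"x":0,"y":0,"z":0,"yaw":0,"hand":1},{"x":0,"y":0,"z":0,"yaw":0,"hand":1},{"x":0,"y":0,"z":0,"yaw":0,"hand":1},{"x":0,"y":0,"z":0,"yaw":0,"hand":1}]' 
python3 -m inch '[{"x":0,"y":-1,"z":0,"yaw":0,"hand":1},{"x":0,"y":-2,"z":0,"yaw":0,"hand":1},{"x":0,"y":-3,"z":0,"yaw":0,"hand":1},{"x":0,"y":-4,"z":0,"yaw":0,"hand":1},{"x":0,"y":-5,"z":0,"yaw":0,"hand":1},{"x":0,"y":-5,"z":0,"yaw":0,"hand":1}]' 
python3 -c "
from h import *
togo((.5982,-.146,.2),6)"
```

```text
time_s: 16.3
eef_pos: [0.6285, 0.1296, 0.0559]
tcp_rot: [[0.994, 0.002, -0.111], [0.111, 0.0, 0.994], [0.002, -1.0, -0.0]]
ft_force: [-0.6, 0.1, -5.3]
gripper_width: 0.0564
time_s: 16.88
eef_pos: [0.6281, 0.1296, 0.0556]
tcp_rot: [[0.994, 0.0, -0.111], [0.111, -0.0, 0.994], [0.0, -1.0, -0.0]]
ft_force: [-0.6, 0.2, -0.2]
gripper_width: 0.0935
time_s: 17.38
eef_pos: [0.6317, 0.1298, 0.2135]
tcp_rot: [[0.994, 0.013, -0.111], [0.111, 0.0, 0.994], [0.013, -1.0, -0.001]]
ft_force: [0.7, -0.3, 1.1]
gripper_width: 0.0943
pos [0.6317 0.1298 0.2135] jaw 6.4 q [ 0.03  0.22  1.57  0.    1.34 -0.08] w 0.0943 F [ 0.71 -0.25  1.06] t 17.38
units x,y,z [-2.13  0.43 -9.01]
yaw 0.006
```

```bash

python3 -m inch '[{"x":-2,"y":0,"z":-9,"yaw":0,"hand":1},{"x":-2,"y":0,"z":-9,"yaw":0,"hand":1},{"x":-2,"y":0,"z":-9,"yaw":0,"hand":1},{"x":-2,"y":0,"z":-9,"yaw":0,"hand":1},{"x":-2,"y":0,"z":-9,"yaw":0,"hand":1},{"x":-2,"y":0,"z":-9,"yaw":0,"hand":1},{"x":-2,"y":0,"z":-9,"yaw":0,"hand":1},{"x":-2,"y":0,"z":-9,"yaw":0,"hand":1}]'
python3 -m inch '[{"x":0,"y":1.2,"z":0,"yaw":0,"hand":1},{"x":0,"y":1.2,"z":0,"yaw":0,"hand":1},{"x":0,"y":1.2,"z":0,"yaw":0,"hand":1},{"x":0,"y":1.2,"z":0,"yaw":0,"hand":1}]'
python3 - <<'E'
from h import *
im,P,d=wshot('pics/w7.png')
m=(P[...,2]>.095)&(P[...,2]<.115); k,l,st,_=cv2.connectedComponentsWithStats(m.astype(np.uint8))
for i in range(1,k):
    if st[i,4]>300: print(P[l==i].mean(0).round(4),cv2.minAreaRect(P[l==i][:,:2].astype(np.float32)*1000),st[i])
togo((.5985,-.1465,.053),6)
E
```

```text
time_s: 18.05
eef_pos: [0.5973, -0.1502, 0.2048]
tcp_rot: [[0.994, -0.001, -0.105], [0.105, -0.001, 0.994], [-0.001, -1.0, -0.001]]
ft_force: [0.4, 1.2, 0.4]
gripper_width: 0.0939
time_s: 18.38
eef_pos: [0.5984, -0.1446, 0.1698]
tcp_rot: [[0.994, -0.0, -0.112], [0.112, 0.0, 0.994], [-0.0, -1.0, 0.0]]
ft_force: [0.5, -0.5, 1.0]
gripper_width: 0.0939
[0.6146 0.0127 0.1019] ((614.7611083984375, 13.586341857910156), (35.76062774658203, 6.876750946044922), 5.0819411277771) [341   0  60  14 531]
[ 0.7565 -0.0553  0.0997] ((758.023193359375, -55.54576110839844), (56.68568420410156, 56.07655715942383), 33.297279357910156) [ 521  105   91   87 5930]
[ 0.5986 -0.1467  0.1057] ((598.9757080078125, -148.29010009765625), (56.00447463989258, 55.98616027832031), 65.75347137451172) [ 275  217   80   79 4923]
[ 0.7626 -0.1722  0.0995] ((764.0249633789062, -174.7356414794922), (55.88420104980469, 46.411537170410156), 42.12839126586914) [ 494  282   78   69 2978]
pos [ 0.5989 -0.1449  0.1707] jaw 6.4 q [-0.42  0.2   1.68  0.    1.26 -0.53] w 0.0943 F [ 0.38  0.1  -0.6 ] t 18.43
units x,y,z [-0.02  3.92 -0.05]
yaw 0.007
```

View pics/w7.png

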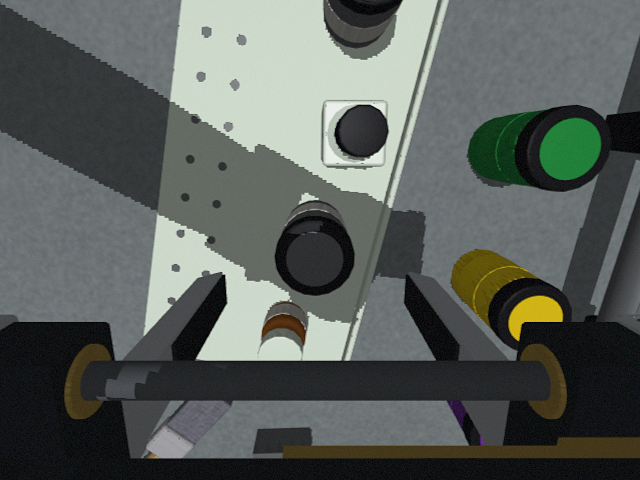

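The view shows C's lid at (315,255), centred. The bottle stands at (358,132) and the jar is at (283,335), clear of the fingers.

```bash

python3 -m inch '[{"x":0,"y":1,"z":-0.05,"yaw":0,"hand":1},{"x":0,"y":2,"z":-0.05,"yaw":0,"hand":1},{"x":0,"y":3,"z":-0.05,"yaw":0,"hand":1},{"x":0,"y":3.7,"z":-0.05,"yaw":0,"hand":1},{"x":0,"y":3.9,"z":-0.05,"yaw":0,"hand":1},{"x":0,"y":3.9,"z":-0.05,"yaw":0,"hand":1},{"x":0,"y":3.9,"z":-0.05,"yaw":0,"hand":1}]' 
python3 -m inch '[{"x":0,"y":0,"z":0,"yaw":0,"hand":-1},{"x":0,"y":0,"z":0,"yaw":0,"hand":-1},{"x":0,"y":0,"z":0,"yaw":0,"hand":-1},{"x":0,"y":0,"z":0,"yaw":0,"hand":-1},{"x":0,"y":0,"z":0,"yaw":0,"hand":-1},{"x":0,"y":0,"z":0,"yaw":0,"hand":-1},{"x":0,"y":0,"z":0,"yaw":0,"hand":-1},{"x":0,"y":0,"z":0,"yaw":0,"hand":-1}]' 35
python3 -m inch '[{"x":0,"y":-0.4,"z":0,"yaw":0,"hand":-1},{"x":0,"y":-0.8,"z":0,"yaw":0,"hand":-1},{"x":0,"y":-1.2,"z":0,"yaw":0,"hand":-1},{"x":0,"y":-1.6,"z":0,"yaw":0,"hand":-1},{"x":0,"y":-1.7,"z":0,"yaw":0,"hand":-1},{"x":0,"y":-1.7,"z":0,"yaw":0,"hand":-1},{"x":0,"y":-1.7,"z":0,"yaw":0,"hand":-1},{"x":0,"y":-1.7,"z":0,"yaw":0,"hand":-1}]' 
python3 heft.py; ls -t pics|head -1
```

```text
time_s: 19.02
eef_pos: [0.5997, -0.1471, 0.0543]
tcp_rot: [[0.994, 0.002, -0.111], [0.111, -0.001, 0.994], [0.002, -1.0, -0.001]]
ft_force: [0.9, 0.0, 0.5]
gripper_width: 0.0941
time_s: 19.68
eef_pos: [0.5985, -0.147, 0.0527]
tcp_rot: [[0.994, 0.0, -0.111], [0.111, -0.0, 0.994], [0.0, -1.0, -0.0]]
ft_force: [-0.8, -1.7, 1.6]
gripper_width: 0.0566
time_s: 20.35
eef_pos: [0.5978, -0.1467, 0.1028]
tcp_rot: [[0.994, -0.001, -0.111], [0.111, 0.001, 0.994], [-0.001, -1.0, 0.001]]
ft_force: [-0.3, -0.3, -2.2]
gripper_width: 0.0564
mean [-0.162 -0.138 -2.768] std [0.46 0.57 0.5 ] eff [  0.   -41.61 -29.96   0.05   0.05  -0.  ]
pos [ 0.5984 -0.1469  0.1035] jaw 6.4 q [-0.42  0.28  1.72  0.    1.15 -0.54] w 0.0569 F [-0.06  0.5  -2.55] t 21.15
units x,y,z [1.11 1.75 6.16]
yaw 0.006
h1796655044.png
```

C is about 0.282 kg, so A (0.513 kg) is the full one. I put C back and return to A.

```bash

python3 -m inch '[{"x":0,"y":0.5,"z":0,"yaw":0,"hand":-1},{"x":0,"y":1.0,"z":0,"yaw":0,"hand":-1},{"x":0,"y":1.4,"z":0,"yaw":0,"hand":-1},{"x":0,"y":1.6,"z":0,"yaw":0,"hand":-1},{"x":0,"y":1.68,"z":0,"yaw":0,"hand":-1},{"x":0,"y":1.7,"z":0,"yaw":0,"hand":-1},{"x":0,"y":1.7,"z":0,"yaw":0,"hand":-1}]'
python3 -m inch '[{"x":0,"y":0,"z":0,"yaw":0,"hand":1},{"x":0,"y":0,"z":0,"yaw":0,"hand":1},{"x":0,"y":0,"z":0,"yaw":0,"hand":1},{"x":0,"y":0,"z":0,"yaw":0,"hand":1},{"x":0,"y":0,"z":0,"yaw":0,"hand":1},{"x":0,"y":0,"z":0,"yaw":0,"hand":1},{"x":0,"y":0,"z":0,"yaw":0,"hand":1}]' 
python3 -m inch '[{"x":0,"y":-1,"z":0,"yaw":0,"hand":1},{"x":0,"y":-2,"z":0,"yaw":0,"hand":1},{"x":0,"y":-3,"z":0,"yaw":0,"hand":1},{"x":0,"y":-4,"z":0,"yaw":0,"hand":1},{"x":0,"y":-5,"z":0,"yaw":0,"hand":1},{"x":0,"y":-5,"z":0,"yaw":0,"hand":1},{"x":0,"y":-5,"z":0,"yaw":0,"hand":1},{"x":0,"y":-5,"z":0,"yaw":0,"hand":1}]' 
python3 -c "
from h import *
togo((.628,.129,.2),6)"
```

```text
time_s: 21.73
eef_pos: [0.5989, -0.1471, 0.0528]
tcp_rot: [[0.994, 0.001, -0.111], [0.111, -0.0, 0.994], [0.001, -1.0, -0.001]]
ft_force: [0.1, -0.1, -2.6]
gripper_width: 0.0566
time_s: 22.32
eef_pos: [0.5984, -0.1469, 0.0526]
tcp_rot: [[0.994, 0.0, -0.111], [0.111, -0.0, 0.994], [0.0, -1.0, -0.0]]
ft_force: [-0.1, -0.9, -0.3]
gripper_width: 0.0937
time_s: 22.98
eef_pos: [0.5979, -0.1467, 0.2015]
tcp_rot: [[0.994, -0.001, -0.111], [0.111, 0.001, 0.994], [-0.001, -1.0, 0.001]]
ft_force: [-0.6, 0.6, -0.6]
gripper_width: 0.0937
pos [ 0.5979 -0.1467  0.2015] jaw 6.4 q [-0.42  0.17  1.65  0.    1.32 -0.54] w 0.0937 F [-0.59  0.58 -0.62] t 22.98
units x,y,z [2.02 0.05 9.02]
yaw 0.006
```

```bash

python3 -m inch '[{"x":2,"y":0,"z":9,"yaw":0,"hand":1},{"x":2,"y":0,"z":9,"yaw":0,"hand":1},{"x":2,"y":0,"z":9,"yaw":0,"hand":1},{"x":2,"y":0,"z":9,"yaw":0,"hand":1},{"x":2,"y":0,"z":9,"yaw":0,"hand":1},{"x":2,"y":0,"z":9,"yaw":0,"hand":1},{"x":2,"y":0,"z":9,"yaw":0,"hand":1},{"x":2,"y":0,"z":9,"yaw":0,"hand":1}]'
python3 -m inch '[{"x":0,"y":1.2,"z":0,"yaw":0,"hand":1},{"x":0,"y":1.2,"z":0,"yaw":0,"hand":1},{"x":0,"y":1.2,"z":0,"yaw":0,"hand":1},{"x":0,"y":1.2,"z":0,"yaw":0,"hand":1}]'
python3 - <<'E'
from h import *
im,P,d=wshot('pics/w8.png')
m=(P[...,2]>.095)&(P[...,2]<.115); k,l,st,_=cv2.connectedComponentsWithStats(m.astype(np.uint8))
for i in range(1,k):
    if st[i,4]>300: print(P[l==i].mean(0).round(4),cv2.minAreaRect(P[l==i][:,:2].astype(np.float32)*1000),st[i])
togo((.628,.1295,.053),6)
E
```

```text
time_s: 23.65
eef_pos: [0.6266, 0.1329, 0.1997]
tcp_rot: [[0.993, -0.004, -0.116], [0.116, 0.001, 0.993], [-0.004, -1.0, 0.002]]
ft_force: [-0.7, 0.1, 0.7]
gripper_width: 0.0941
time_s: 23.98
eef_pos: [0.6277, 0.1272, 0.166]
tcp_rot: [[0.994, -0.002, -0.11], [0.11, -0.0, 0.994], [-0.002, -1.0, 0.0]]
ft_force: [1.1, 0.5, 0.1]
gripper_width: 0.0941
[0.6295 0.13   0.1057] ((629.7203979492188, 128.60118103027344), (56.03491973876953, 55.79820251464844), 31.312902450561523) [ 277  211   82   81 5105]
[0.6118 0.0552 0.1045] ((611.2373046875, 54.743125915527344), (55.65224075317383, 25.731185913085938), 6.244782447814941) [ 245  324   75   37 2168]
pos [0.6284 0.1272 0.1672] jaw 6.3 q [ 0.02  0.26  1.61 -0.    1.27 -0.09] w 0.094 F [ 0.52 -0.65  0.36] t 24.03
units x,y,z [-0.01  3.81  0.08]
yaw 0.005
```

```bash

python3 -m inch '[{"x":0.03,"y":1,"z":0.08,"yaw":0,"hand":1},{"x":0.03,"y":2,"z":0.08,"yaw":0,"hand":1},{"x":0.03,"y":3,"z":0.08,"yaw":0,"hand":1},{"x":0.03,"y":3.6,"z":0.08,"yaw":0,"hand":1},{"x":0.03,"y":3.8,"z":0.08,"yaw":0,"hand":1},{"x":0.03,"y":3.8,"z":0.08,"yaw":0,"hand":1},{"x":0.03,"y":3.8,"z":0.08,"yaw":0,"hand":1}]' 
python3 -m inch '[{"x":0,"y":0,"z":0,"yaw":0,"hand":-1},{"x":0,"y":0,"z":0,"yaw":0,"hand":-1},{"x":0,"y":0,"z":0,"yaw":0,"hand":-1},{"x":0,"y":0,"z":0,"yaw":0,"hand":-1},{"x":0,"y":0,"z":0,"yaw":0,"hand":-1},{"x":0,"y":0,"z":0,"yaw":0,"hand":-1},{"x":0,"y":0,"z":0,"yaw":0,"hand":-1},{"x":0,"y":0,"z":0,"yaw":0,"hand":-1}]' 40
python3 -m inch '[{"x":0,"y":-0.4,"z":0,"yaw":0,"hand":-1},{"x":0,"y":-1,"z":0,"yaw":0,"hand":-1},{"x":0,"y":-1.7,"z":0,"yaw":0,"hand":-1},{"x":0,"y":-2.5,"z":0,"yaw":0,"hand":-1},{"x":0,"y":-3.3,"z":0,"yaw":0,"hand":-1},{"x":0,"y":-4.1,"z":0,"yaw":0,"hand":-1},{"x":0,"y":-4.8,"z":0,"yaw":0,"hand":-1},{"x":0,"y":-5.3,"z":0,"yaw":0,"hand":-1}]' 
python3 -m inch '[{"x":0,"y":-0.3,"z":0,"yaw":0,"hand":-1},{"x":0,"y":-0.5,"z":0,"yaw":0,"hand":-1},{"x":0,"y":-0.5,"z":0,"yaw":0,"hand":-1},{"x":0,"y":-0.5,"z":0,"yaw":0,"hand":-1},{"x":0,"y":-0.5,"z":0,"yaw":0,"hand":-1},{"x":0,"y":-0.5,"z":0,"yaw":0,"hand":-1},{"x":0,"y":-0.5,"z":0,"yaw":0,"hand":-1},{"x":0,"y":-0.5,"z":0,"yaw":0,"hand":-1}]' 
python3 heft.py
python3 - <<'E'
from h import *
im,d=cams.snapshot('scene'); cv2.imwrite('pics/s9.png',cv2.resize(im[60:330,200:460],None,fx=2.2,fy=2.2))
P=cloud('scene',d)
for n,c,lo,hi in(('A',(.628,.13),.25,.31),('B',(.611,.04),.1,.112),('C',(.598,-.147),.1,.112),('bot',(.615,-.06),.127,.14),('jar',(.58,-.245),.072,.085)):
    m=(P[...,2]>lo)&(P[...,2]<hi)&(np.hypot(P[...,0]-c[0],P[...,1]-c[1])<.035); print(n,m.sum(),P[m].mean(0).round(4))
m=(np.hypot(P[...,0]-.628,P[...,1]-.13)<.04)&(P[...,2]>.12); print('A lowest',np.percentile(P[m][:,2],[1,99]))
E
```

```text
time_s: 24.62
eef_pos: [0.6301, 0.1303, 0.0543]
tcp_rot: [[0.994, 0.003, -0.11], [0.11, 0.0, 0.994], [0.003, -1.0, -0.0]]
ft_force: [-0.5, 0.2, 0.8]
gripper_width: 0.0939
time_s: 25.28
eef_pos: [0.6288, 0.1306, 0.0527]
tcp_rot: [[0.994, 0.0, -0.111], [0.111, 0.0, 0.994], [0.0, -1.0, 0.0]]
ft_force: [-0.5, -0.1, 1.2]
gripper_width: 0.0565
time_s: 25.95
eef_pos: [0.6287, 0.1306, 0.2134]
tcp_rot: [[0.994, 0.001, -0.111], [0.111, 0.0, 0.994], [0.001, -1.0, -0.0]]
ft_force: [0.5, 0.1, -4.3]
gripper_width: 0.0563
time_s: 26.62
eef_pos: [0.6284, 0.1305, 0.2257]
tcp_rot: [[0.994, -0.001, -0.111], [0.111, -0.0, 0.994], [-0.001, -1.0, 0.0]]
ft_force: [0.5, 0.6, -4.2]
gripper_width: 0.0563
mean [ 0.006  0.244 -4.904] std [0.35 0.52 0.41] eff [-0.000e+00 -4.360e+01 -3.448e+01  6.000e-02  2.000e-02 -0.000e+00]
pos [0.6287 0.1306 0.2265] jaw 6.4 q [ 0.03  0.21  1.56  0.    1.37 -0.08] w 0.0568 F [-0.51 -0.26 -5.33] t 27.42
units x,y,z [-0.92  5.85 -2.92]
yaw 0.006
A 951 [0.627  0.1409 0.2768]
B 431 [0.6147 0.0434 0.1059]
C 290 [ 0.6017 -0.1435  0.1059]
bot 102 [ 0.6172 -0.0582  0.1309]
jar 115 [ 0.5803 -0.2435  0.0758]
A lowest [0.18622013 0.5000717 ]
```

View pics/s9.png

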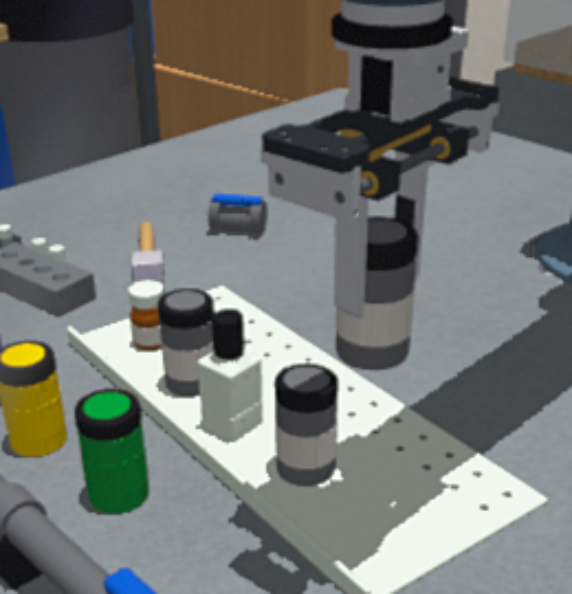

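The view shows canister A held upright at (375,290). B, C, the bottle and the jar stand in place. A's underside is at z of about 0.18, roughly 17 cm above the plate, and everything is still.

```bash
python3 -c "
from plant import order
print(order.finish_job())"
```

```text
the job is handed in; nothing more can be done
None
```

The job is handed in at about 27 s of the 72 s allowed; no verdict was reported.

**Bottle:** I gripped the fallen bottle lightly by its cap, let it swing upright and set it down over the spot where its foot lay. After release its cap top measured z ≈ 0.131 m, as it should when standing, and its xy position was within about 1 cm of the start of its foot.

**Canisters:** Hefting gave about 0.34 kg for the middle one, 0.28 kg for the one next to the jar and 0.51 kg for the one at the end with larger y. The last reads as the full one, and a second heft of it gave 0.50 kg. I put each one back where it stood.

**Last checks:** I finished holding the heaviest canister upright and still at 40 N grip, with its underside about 17 cm above the plate. The other two canisters, the bottle and the jar all stood in place, within a few millimetres as far as the cameras could tell. None of the final checks failed or disagreed. Earlier, my very first move command was refused for leaving out the "y" values, so nothing moved on that call.

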